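# Complete the drawplate cassette and lift it out of its dock by the side catches

### The arm

A 7-joint arm with a two-finger parallel gripper is mounted at the origin on a cart in front of the work surface, level with it; the furniture and walls round the work are solid. World frame = base frame: x ahead of the robot, y to its left, z up, the work surface at z = 0. Lengths are in m, angles in rad, forces in N, time in s.
With the tool pointing down it reaches from about 0.4 to 0.85 m from the base axis. Payload 4.5 kg.
Tool frame: the origin (TCP) lies on the mounting face of the last link; the fingertips stand 173 mm ahead of it and the grasp point (between the pads) lies 155 mm ahead of it; z points along the fingers, y is the line along which they close (so a half turn about z gives the same grasp; the last joint's range is limited). The gripper opens to 85 mm and grips with 20 to 120 N. Pads are 22 mm wide; open, the fingers measure 114 mm over their backs; the gripper's body (76 mm by 85 mm) begins 54 mm behind the grasp point. The pads swing forward as they close: fully open they stand 13 mm farther back than shut.
Start: joints at [1.334, 0.689, -0.195, 1.565, 0.157, 0.902, -0.215], TCP at [0.167, -0.602, 0.405] pointing down, gripper open.
Joint ranges: [-3.01, 3.01], [-0.46, 2.08], [-1.47, 1.51], [0.13, 2.56], [-1, 4.14], [0.04, 2.09], [-2.66, 2.66]. Speed limits (rad/s): [2.57, 2.57, 3.14, 3.14, 3.14, 3.14, 3.14].

### API

Orientations are given as [roll, pitch, yaw] about the fixed x, y, z axes, in that order (R = Rz(yaw) Ry(pitch) Rx(roll)).
In Python, from plant import * gives the robot as it stands.
- The arm moves only by the shell command python3 -m inch 'ROWS' [FORCE]. ROWS is JSON, one flat list of numbers, 5 for each row, row after row: the shift along the tool's x, y, z in m, then the turn about the tool's z in degrees, then the opening, from -1 (shut) to 1 (fully open). A call has 1 to 12 rows; each row is the pose to reach, as a shift and turn from the pose commanded when the call began, along the tool's axes at that moment; what a row does not reach only later rows make up. A row lasts 1/8 s, in which the tool goes at most 62.5 mm and 10.7 degrees, less where a joint would pass 70% of its speed; a pose out of reach is approached as far as the arm can. A call with a gripper value outside its range is refused whole. The fingers move at their own pace and stop on an object; FORCE is the grip in N (left out, the last holds). Time passes only in rows, so rows that repeat a pose let the fingers close. It gives the time, the measured TCP pose, the force, the opening and the grip force at its end, in the units of the state.
- get_state(): the state, without advancing time (a new reading comes with each control period).
- grab_frame(name): name is "scene" or "top" or "wrist"; returns a dict with "img" (420x560x3 uint8, blue, green, red), "depth" (420x560 float32, m along the optical axis (not along the pixel's ray), 0 where there is no reading), "intrinsics" (3x3 intrinsics, pixels), "k1" (the pictures are not rectified: a ray, as slopes to the right and down, at radius r is drawn at 1 + k1 r^2 times it, then the intrinsics apply), "position" and "orientation" of the camera in the world. Camera axes: x right, y up, looking along -z (the intrinsics and any distortion apply to the point x, -y, -z); pixel columns grow to the right and rows downward; lengths in m; the calibration is good to about 2 mm. A picture is of the moment at which its call begins.
- hand_in(): hands the job in; it is judged then, once.
Trained networks look in the newest picture that a camera, given by its name, has taken for a name from the list of things; names that differ only in an ending like _2 or _b are one class to them, and where a whole thing is asked for, a point or a joint stands for the part that bears it (a point fixed in the world has none). Each returns a list of dicts, best first, with "conf" (0 to 1); they miss things now and then, are a little off and sometimes report something else, mostly with a low value. They report only what shows in the picture. A call takes as long as a camera call. They do not tell look-alikes from the thing itself.
- silhouettes(camera, label): "mask" (420x560 bool, what is visible of it) and "uv" ([column, row] in pixels, amid what is visible of it).
The state is a dict: "time_s": time; "joint_positions": joint angles; "qvel": joint speeds; "tau": joint torques, N m; "tcp_pos": TCP position; "ee_rot": TCP orientation; "wrist_force": force on the tool from outside, world axes, zero at the start; "moment": the same for the moment, N m; "finger_gap": opening from 0.0 (shut) to 1.0 (fully open); "finger_force": force on a finger pad.
Only numpy, scipy, OpenCV 4.12 (cv2) and the standard library are available. Lean on these libraries where they do the work, as an engineer would, in place of code of your own. Each camera call takes 0.05 s, during which the arm holds its last target. There are 200 camera calls.

### The job

Take the square-topped drawplate out of the wooden stand (leave the round-topped plate beside it where it stands) and stand it on edge, fully down, in the empty slot of the aluminium cassette while the cassette is still home in its dock, and let go of it. Then pinch the cassette's two side catches together, lift the cassette with both plates straight up out of the dock and keep it level; the program finishes while still holding it pinched and still, its underside about 12 cm (at least 10 cm) above the bench. Do not disturb the jar, tin, charcoal block or match box.

Things in the scene. Friction and masses are not known exactly. Their poses are not given: they have to be found in the camera images.
- dock: Fixed grey base 160x96x6 mm on the bench. Origin: centre of underside; x along its length, z up. The cassette sits on it, 6 mm above the bench, between low fences (tops at 18 mm, 2 mm play). At the middle of each long side is a steel keeper, 36 mm long, outer face y = +-41 mm, top 24 mm above the bench, whose lip reaches in to y = +-27.5 mm over the toe of a catch and stops an unpinched cassette.
- cassette: Loose aluminium cassette 130 mm long (x), 46 wide, 72 high, about 0.28 kg empty; starts home in the dock at the dock's yaw. Origin: centre of underside. Slots across it at x = +46 (empty) and -46 mm (filled): 10.8 mm between walls, 40 mm long in y, floor 8 and top 31 mm above the origin. A 24x28 mm tower in the middle carries a sprung catch on its +y and -y sides.
- catch_a (a joint): Slide of the catch on the cassette's +y side: 0 = sprung out (toe under the keeper's lip), 0.008 m = pressed fully in towards the tower. Its toe clears the lip beyond about 0.004 m. Spring: 4.5 N at 0, 8 N at 0.008.
- catch_b (a joint): The same for the catch on the cassette's -y side; grows as it is pressed in (towards +y).
- catch_a_pad (a point): Centre of the outer face of the +y catch's ribbed steel press pad: at (0, +29, 60) mm in the cassette's frame when sprung out; the face is 26 mm wide (x), 26 mm high (47 to 73 mm above the cassette's underside) and faces +y. Width over both pads: 58 mm sprung out, 42 mm fully pinched.
- catch_b_pad (a point): The same for the -y catch: (0, -29, 60) mm, faces -y.
- slot_empty (a point): Centre of the floor of the cassette's empty (+x) slot, axes as the cassette's.
- slot_filled (a point): Centre of the floor of the cassette's filled (-x) slot.
- stand: Fixed wooden stand 124x56x28 mm on the bench, left or right of the dock. Origin: centre of underside; x along its length. Two slots across it at x = -33 and +33 mm, floor 12 and top 28 mm above the bench: one holds the square-topped plate, the other the round-topped one; which is where varies.
- plate_square: The plate to load: loose steel drawplate, 8 mm thick (its x), 36 mm wide (its y), 60 mm high (its z), square top corners, nine small dark holes, about 0.12 kg. Origin: centre of its lower edge. It stands on edge in the stand, 44 mm showing above the stand's top; its x is along the stand's x.
- plate_in: The same kind of plate, standing from the start in the cassette's -x slot.
- plate_round: The plate to leave in the stand: 8 mm thick (x), 36 mm wide, 50 mm high with a half-round top and one large dark hole. Origin: centre of its lower edge.
- jar: Loose glass jar 64 mm across, 74 mm high, a bystander behind the work. Origin: centre of underside.
- tin: Loose round tin 54 mm across, 20 mm high, a bystander between the dock and the stand. Origin: centre of underside.
- charcoal: Loose black charcoal block 66x96x32 mm, a bystander behind the work. Origin: centre of underside.
- match_box: Loose match box 37x56x14 mm, a bystander at the front left of the bench. Origin: centre of underside.
Things that resemble listed ones, but are neither listed nor needed, are in the scene too. What is shaped like the plate_square but red is not meant.

How it is judged:
By the outcome, as a careful person would: the job done as asked, in the order asked, and still so for the second after the job is handed in, while the arm keeps its last pose, push and grip.
It also fails if it takes over 48 s, if anything falls off the work surface, if the arm or the gripper's body presses on something with over 40 N, if the wrist force passes 120 N, or if a joint passes its speed limit or range.

## Working session

There is one attempt and no reset: what is moved stays moved. The work goes in short steps, Python scripts to look and compute and a shell command to move; the robot and the scene stay as the last step left them, time stands still between calls to the robot, and variables do not carry over. Pictures are saved under pics/ and viewed, at most 10 in all, crops included, and the job is handed in when it is done.

```bash
ls; mkdir -p pics; cat > h.py <<'E'
from plant import *
import numpy as np, cv2
from scipy.spatial.transform import Rotation as R
def Rm(o):
    o=np.array(o,float)
    if o.shape==(3,3): return o
    return R.from_euler('xyz',o).as_matrix() if o.size==3 else R.from_quat(o).as_matrix()
def cloud(f):
    K=np.array(f["intrinsics"]);d=f["depth"];h,w=d.shape
    u,v=np.meshgrid(np.arange(w),np.arange(h))
    D=np.array([f["k1"],0,0,0,0],float)
    p=cv2.undistortPoints(np.stack([u,v],-1).reshape(-1,1,2).astype(np.float64),K,D).reshape(h,w,2)
    P=np.stack([p[...,0]*d,-p[...,1]*d,-d],-1)
    W=P@Rm(f["orientation"]).T+np.array(f["position"])
    W[d==0]=np.nan
    return W
E
python3 - <<'E'
from h import *
s=get_state();print(s)
for c in("scene","top"):
    f=grab_frame(c);cv2.imwrite(f"pics/{c}0.png",f["img"]);print(c,f["position"],f["orientation"],f["k1"],f["intrinsics"])
    W=cloud(f);np.savez(f"/tmp/{c}0.npz",W=W,img=f["img"])
    for n in("dock","cassette","catch_a_pad","stand","plate_square","plate_round","tin","jar","charcoal","match_box"):
        for r in silhouettes(c,n):
            m=r["mask"];P=W[m];P=P[~np.isnan(P[:,0])]
            if len(P)<5: print(n,r["conf"],r["uv"]);continue
            print(n,round(r["conf"],2),np.round(r["uv"]),m.sum(),np.round(np.median(P,0),3),np.round(np.percentile(P,[3,97],axis=0),3).tolist())
E
```

```text
pics
{'time_s': 0.0, 'joint_positions': array([ 1.33378695,  0.6899819 , -0.1945103 ,  1.56636145,  0.15731279,
        0.90249523, -0.21510125]), 'qvel': array([-0.00085903, -0.00019166, -0.00078215,  0.00063767, -0.00042653,
        0.00129553,  0.00015392]), 'tau': array([ 1.51022277e-04, -5.39613533e+01, -1.26668081e+00, -1.58545858e+01,
        9.12450138e-03,  9.33744799e-03,  5.42437508e-07]), 'tcp_pos': array([ 0.16707498, -0.60190679,  0.40388032]), 'ee_rot': array([-3.13974558e+00,  1.47353310e-04,  2.70899898e-01]), 'wrist_force': array([-0.49744885, -0.11290063, -0.7084162 ]), 'moment': array([-0.02686994, -0.02940983, -0.05789233]), 'finger_force': 0.0, 'finger_gap': 0.9991077192769291}
scene [-0.18742106  0.46941248  0.97042217] [ 0.78691353 -0.01225648 -2.10112733] 0.0346427236909507 [[450.61839579   0.         273.03653433]
 [  0.         450.61839579 214.94759708]
 [  0.           0.           1.        ]]
dock 0.78 [218. 260.] 1002 [0.535 0.193 0.008] [[0.478, 0.116, 0.001], [0.633, 0.229, 0.039]]
cassette 0.43 [250. 196.] 616 [ 0.729 -0.002  0.03 ] [[0.705, -0.048,
[... 1713 characters left out ...]
25, 0.033]]
plate_square 0.62 [403. 177.] 69 [ 0.673 -0.369  0.044] [[0.67, -0.388, 0.0], [0.681, -0.354, 0.064]]
plate_square 0.59 [347. 193.] 45 [ 0.615 -0.175  0.063] [[0.607, -0.187, 0.021], [0.622, -0.164, 0.075]]
plate_round 0.6 [342. 213.] 52 [ 0.556 -0.15   0.054] [[0.547, -0.165, 0.02], [0.566, -0.136, 0.063]]
tin 0.76 [292. 205.] 200 [0.582 0.002 0.019] [[0.559, -0.021, 0.015], [0.605, 0.025, 0.024]]
jar 0.71 [256. 162.] 341 [0.728 0.1   0.072] [[0.704, 0.074, 0.028], [0.757, 0.129, 0.078]]
charcoal 0.6 [294. 158.] 588 [ 0.74  -0.005  0.029] [[0.708, -0.049, 0.0], [0.775, 0.04, 0.035]]
match_box 0.47 [175. 276.] 176 [0.365 0.4   0.014] [[0.348, 0.374, 0.005], [0.385, 0.426, 0.019]]
```

```bash
python3 - <<'E'
from h import *
a=cv2.imread("pics/top0.png")[140:290,200:430];b=cv2.imread("pics/scene0.png")[150:310,150:390]
cv2.imwrite("pics/a.png",np.vstack([cv2.resize(a[20:115],None,fx=3.3,fy=3.3,interpolation=2)[:,:756],cv2.resize(b[:,:],(756,280*1),interpolation=2)][:2]))
# yaw: high points of the cassette / stand top regions
W=np.load("/tmp/top0.npz")["W"].reshape(-1,3);V=np.load("/tmp/scene0.npz")["W"].reshape(-1,3)
for nm,P in(("top",W),("scene",V)):
  for lab,box,z in(("cass body",(.45,.68,.1,.25),(.034,.046)),("cass high",(.45,.68,.1,.25),(.06,.09)),("stand",(.48,.7,-.24,-.09),(.023,.033)),("plates",(.48,.7,-.24,-.09),(.045,.09))):
    m=(P[:,0]>box[0])&(P[:,0]<box[1])&(P[:,1]>box[2])&(P[:,1]<box[3])&(P[:,2]>z[0])&(P[:,2]<z[1])
    q=P[m]
    r=cv2.minAreaRect((q[:,:2]*1000).astype(np.float32))
    print(nm,lab,m.sum(),np.round(r[0],1),np.round(r[1],1),round(r[2],1),np.round(q.mean(0),3))
E
```

```text
top cass body 100 [560.1 170.9] [ 50.6 115. ] 75.3 [0.558 0.173 0.037]
top cass high 155 [542.2 175.9] [57.9 62.5] 78.2 [0.552 0.174 0.075]
top stand 475 [ 586.  -164.9] [ 52.9 123.1] 64.8 [ 0.585 -0.163  0.028]
top plates 76 [ 586.1 -164.9] [34.2 73.9] 66.1 [ 0.59  -0.166  0.062]
scene cass body 168 [558.6 173.6] [ 55.3 118.9] 81.1 [0.543 0.176 0.038]
scene cass high 301 [539.5 176.6] [61.8 67.8] 78.2 [0.543 0.176 0.073]
scene stand 345 [ 584.  -166.4] [ 53.9 129.9] 64.5 [ 0.575 -0.159  0.029]
scene plates 168 [ 583.1 -165.9] [36.5 79.6] 64.8 [ 0.59  -0.169  0.059]
```

View pics/a.png

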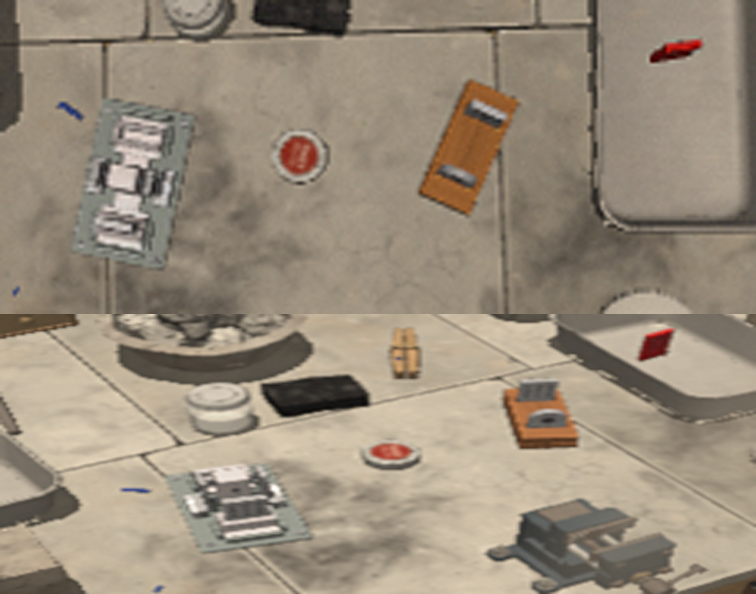

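The crop shows the dock and cassette (grey/white, ~(130,180)), with the filled slot at the near end and the empty one at the far end. The tin is at ~(300,155). The stand is at ~(470,145), with the square plate in its far slot and the round one in its near slot. The red look-alike is in the tray. Next I move above the stand.

```bash
cat >> h.py <<'E'
def go(x,y,z,yaw,s=None):
    """print tool-frame shift (mm) & turn (deg) putting grasp point at x,y,z with tool yaw (deg, mod 180)"""
    s=s or get_state();T=Rm(s["ee_rot"]);g=np.array(s["tcp_pos"])+T[:,2]*.155
    d=T.T@(np.array([x,y,z])-g)
    cur=np.degrees(np.arctan2(T[1,0],T[0,0]));t=-(yaw-cur);t=(t+90)%180-90
    print("t",round(s["time_s"],2),"grasp",np.round(g*1000,1),"yaw",round(cur,2),"tilt",np.round(np.degrees(T[:2,2]),2),"| shift",np.round(d,4),"turn",round(t,2),"gap",round(s["finger_gap"],3),"F",np.round(s["wrist_force"],1),round(s["finger_force"],1),"q",np.round(s["joint_positions"],2))
E
python3 -c "
from h import *
go(.616,-.179,.25,65)"
```

```text
t 1.1 grasp [ 167.2 -602.2  249.7] yaw 15.52 tilt [ 0. -0.] | shift [ 5.456e-01 -2.878e-01 -3.000e-04] turn -49.48 gap 1.001 F [-0.2 -0.2 -0.5] 0.0 q [ 1.33  0.69 -0.19  1.57  0.16  0.9  -0.22]
```

```bash
python3 -m inch '[0.546,-0.288,0,-49.5,0, 0.546,-0.288,0,-49.5,0, 0.546,-0.288,0,-49.5,0, 0.546,-0.288,0,-49.5,0, 0.546,-0.288,0,-49.5,0, 0.546,-0.288,0,-49.5,0, 0.546,-0.288,0,-49.5,0, 0.546,-0.288,0,-49.5,0, 0.546,-0.288,0,-49.5,0, 0.546,-0.288,0,-49.5,0, 0.546,-0.288,0,-49.5,0, 0.546,-0.288,0,-49.5,0]' 60
cat >> h.py <<'E'
def rect(P,box,z):
    P=P.reshape(-1,3);m=(P[:,0]>box[0])&(P[:,0]<box[1])&(P[:,1]>box[2])&(P[:,1]<box[3])&(P[:,2]>z[0])&(P[:,2]<z[1])
    q=P[m]
    if len(q)<4: return print("none",len(q))
    r=cv2.minAreaRect((q[:,:2]*1000).astype(np.float32));print(z,m.sum(),np.round(r[0],1),np.round(r[1],1),round(r[2],1),"mean",np.round(q.mean(0)*1000,1),"zmed/max",np.round(np.percentile(q[:,2],[50,98])*1000,1))
E
python3 - <<'E'
from h import *
go(.616,-.179,.25,65)
f=grab_frame("wrist");cv2.imwrite("pics/w1.png",f["img"]);W=cloud(f);print(f["position"],f["orientation"])
S=(.48,.72,-.26,-.09)
rect(W,S,(.023,.033));rect(W,S,(.066,.08));rect(W,S,(.05,.066));rect(W,S,(.04,.08))
E
```

```text
time_s: 2.6
tcp_pos: [0.6159, -0.1792, 0.4044]
ee_rot: [-3.141, 0.002, 1.135]
wrist_force: [-0.5, -0.8, 0.2]
finger_gap: 0.499
finger_force: 0.0
t 2.6 grasp [ 615.7 -179.4  249.4] yaw 65.0 tilt [-0.07 -0.07] | shift [ 0.0005  0.0001 -0.0006] turn 0.0 gap 0.499 F [-0.5 -0.8  0.2] 0.0 q [ 0.41  0.73 -0.38  1.51  0.3   0.97 -0.49]
[ 0.64893519 -0.10921192  0.37354019] [-0.30944031  0.00160452 -0.43568217]
(0.023, 0.033) 4286 [ 585.7 -166.8] [ 55.  123.2] 64.1 mean [ 587.7 -165.3   28. ] zmed/max [28.1 29.7]
(0.066, 0.08) 275 [ 615.7 -180.7] [35.7  7.1] 64.9 mean [ 616.1 -179.6   71.8] zmed/max [71.9 73.5]
(0.05, 0.066) 319 [ 586.1 -165.8] [33.8 73.4] 65.1 mean [ 564.4 -153.1   58.3] zmed/max [59.2 63.4]
(0.04, 0.08) 690 [ 586.  -166.6] [36.3 73.4] 64.3 mean [ 585.6 -163.5   61.9] zmed/max [61.5 73.3]
```

View pics/w1.png

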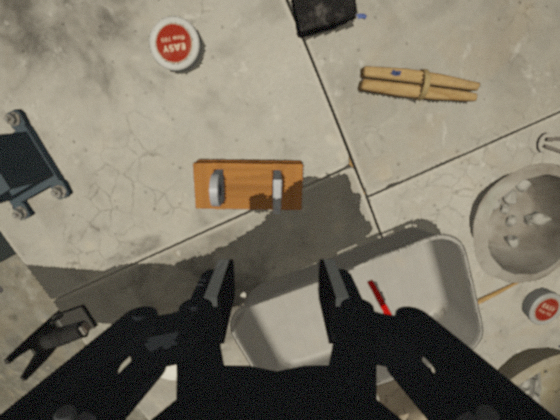

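```bash
python3 -m inch '[-0.001,0.0005,0.06,0.3,0, -0.001,0.0005,0.12,0.3,0, -0.001,0.0005,0.16,0.3,0, -0.001,0.0005,0.185,0.3,0, -0.001,0.0005,0.191,0.3,0, -0.001,0.0005,0.191,0.3,0, -0.001,0.0005,0.191,0.3,-1, -0.001,0.0005,0.191,0.3,-1, -0.001,0.0005,0.191,0.3,-1, -0.001,0.0005,0.191,0.3,-1, -0.001,0.0005,0.191,0.3,-1]' 60
python3 -c "
from h import *
go(.6159,-.1803,.058,64.7)"
```

```text
time_s: 4.03
tcp_pos: [0.6169, -0.1799, 0.215]
ee_rot: [3.139, -0.0, 1.129]
wrist_force: [0.4, -0.2, 6.5]
finger_gap: 0.086
finger_force: 59.3
t 4.03 grasp [ 617.2 -180.1   60. ] yaw 64.71 tilt [ 0.12 -0.05] | shift [-0.0008 -0.0011  0.002 ] turn 0.01 gap 0.086 F [ 0.4 -0.2  6.5] 59.3 q [ 0.36  0.97 -0.28  1.63  0.42  0.6  -0.59]
```

```bash
python3 -m inch '[0,0,-0.03,0,-1, 0,0,-0.08,0,-1, 0,0,-0.14,0,-1, 0.03,-0.015,-0.19,-2,-1, 0.08,-0.04,-0.19,-5,-1, 0.13,-0.065,-0.19,-8,-1, 0.18,-0.09,-0.19,-11,-1, 0.23,-0.12,-0.19,-13.3,-1, 0.28,-0.145,-0.19,-13.3,-1, 0.304,-0.157,-0.19,-13.3,-1, 0.304,-0.157,-0.19,-13.3,-1, 0.304,-0.157,-0.19,-13.3,-1]'
python3 - <<'E'
from h import *
go(.605,.162,.25,78)
f=grab_frame("wrist");cv2.imwrite("pics/w2.png",f["img"]);W=cloud(f);np.savez("/tmp/w2.npz",W=W);print(f["position"])
S=(.46,.67,.08,.26)
for z in((.003,.010),(.033,.041),(.041,.06),(.068,.076),(.076,.09)): rect(W,S,z)
# heights in top-face: plot map
E
```

```text
time_s: 5.52
tcp_pos: [0.6043, 0.1607, 0.4033]
ee_rot: [-3.142, 0.002, 1.36]
wrist_force: [0.1, -0.8, -1.0]
finger_gap: 0.083
finger_force: 59.3
t 5.53 grasp [604.2 160.3 248.3] yaw 77.94 tilt [-0.03 -0.12] | shift [ 0.0018  0.0004 -0.0017] turn -0.06 gap 0.083 F [ 0.1 -0.8 -1. ] 59.3 q [-0.11  0.71 -0.41  1.56  0.33  0.94 -0.84]
[0.62072834 0.23620365 0.37247161]
(0.003, 0.01) 4327 [564.9 192.2] [138.2 160.2] 77.2 mean [570.5 180.2   6. ] zmed/max [6.  8.4]
(0.033, 0.041) 958 [560.8 173.6] [ 51.3 115.1] 78.4 mean [569.3 172.3  35.5] zmed/max [35.4 38.7]
(0.041, 0.06) 349 [543.8 177. ] [56.1 62.8] 77.9 mean [543.2 178.7  51.8] zmed/max [53.1 59.9]
(0.068, 0.076) 603 [543.4 177.4] [56.6 63.7] 77.2 mean [536.9 178.1  72.7] zmed/max [73.6 75.7]
(0.076, 0.09) 944 [561.6 172.3] [57.8 25.2] 77.3 mean [561.9 173.2  78.1] zmed/max [78.1 80. ]
```

View pics/w2.png

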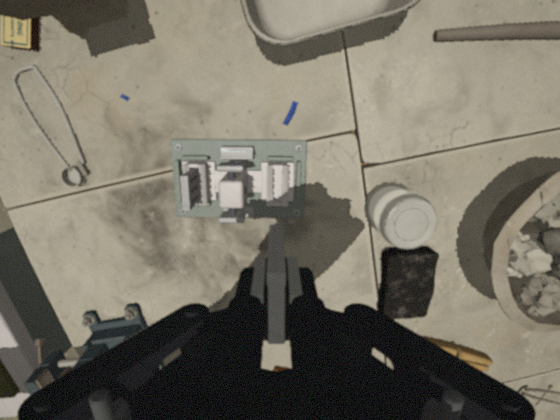

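The view shows the plate held at ~(277,280), and the cassette in its dock at (238,182) with the empty slot to the right, at ~(262,180). I'll refine the slot and the held plate in the tool and cassette frames.

```bash
python3 - <<'E'
from h import *
W=np.load("/tmp/w2.npz")["W"].reshape(-1,3);W=W[~np.isnan(W[:,0])]
s=get_state();T=Rm(s["ee_rot"]);g=np.array(s["tcp_pos"])+T[:,2]*.155
q=(W-g)@T*1000
m=(abs(q[:,1])<15)&(abs(q[:,0])<30)&(q[:,2]>20)&(q[:,2]<60)
p=q[m];print("plate tool frame",m.sum());[print(z,((p[:,2]>z)&(p[:,2]<z+6)).sum(),np.round(np.percentile(p[(p[:,2]>z)&(p[:,2]<z+6)],[5,50,95],axis=0),1).tolist()) for z in range(20,56,6) if ((p[:,2]>z)&(p[:,2]<z+6)).sum()>3]
a=np.radians(-12.7);ex=np.array([np.cos(a),np.sin(a)]);ey=np.array([-ex[1],ex[0]])
c=(W[:,:2]-[.5616,.1723])*1000;X=c@ex;Y=c@ey;Z=W[:,2]*1000
near=(abs(X)<85)&(abs(Y)<55)
# slot walls
for lo,hi in((29,42),):
  k=near&(Z>lo)&(Z<hi)&(X>15)&(abs(Y)<19);print("walls X hist",np.histogram(X[k],np.arange(20,70,1.5)))
  print("walls Y pct",np.percentile(Y[near&(Z>33)&(Z<41)&(X>40)],[1,5,50,95,99]))
k=near&(Z<28)&(Z>8)&(X>30)&(X<60)&(abs(Y)<15);print("slot inner X",k.sum(),np.percentile(X[k],[2,25,50,75,98]) if k.sum() else 0)
k=near&(Z>68)&(Z<79)&(X<-30);print("plate_in",np.percentile(X[k],[2,50,98]),np.percentile(Y[k],[2,50,98]))
k=near&(Z>3)&(Z<9);print("dock",np.percentile(X[k],[.5,99.5]),np.percentile(Y[k],[.5,99.5]))
E
```

```text
plate tool frame 269
20 72 [[16.4, -3.9, 20.2], [16.9, -0.6, 22.6], [17.4, 3.0, 25.5]]
26 63 [[16.5, -3.8, 26.5], [16.9, -0.6, 29.5], [17.4, 3.0, 31.4]]
32 56 [[16.1, -4.4, 32.2], [16.9, -0.6, 35.1], [17.4, 2.8, 37.5]]
38 50 [[16.6, -3.8, 38.5], [17.0, -0.4, 40.9], [17.3, 2.8, 43.4]]
44 28 [[16.2, -3.9, 44.3], [17.0, -0.7, 45.6], [17.2, 3.2, 47.1]]
walls X hist (array([ 0,  0,  0,  0,  0,  0,  0,  0, 21, 33, 55, 45, 34,  0,  0,  0,  0,
        0,  0,  0, 34, 50, 51, 34, 31,  0,  0,  0,  0,  0,  0,  0,  0]), array([20. , 21.5, 23. , 24.5, 26. , 27.5, 29. , 30.5, 32. , 33.5, 35. ,
       36.5, 38. , 39.5, 41. , 42.5, 44. , 45.5, 47. , 48.5, 50. , 51.5,
       53. , 54.5, 56. , 57.5, 59. , 60.5, 62. , 63.5, 65. , 66.5, 68. ,
       69.5]))
walls Y pct [-23.17853075 -22.24162504  -0.51972192  21.49829139  22.45848838]
slot inner X 363 [30.12086841 40.58000436 44.29418281 48.81087553 59.54402093]
plate_in [-50.32372608 -45.50108917 -42.32856608] [-17.56275545   0.1981017   17.34538268]
dock [-80.09778938  78.46116598] [-48.12019727  47.56328053]
```

```bash
python3 -c "
from h import *
go(.6062,.1630,.105,77.3)"
```

```text
t 5.58 grasp [604.4 159.8 248.4] yaw 77.88 tilt [-0.02 -0.12] | shift [0.0038 0.0011 0.1434] turn 0.58 gap 0.08 F [ 0.4 -0.3 -2. ] 59.3 q [-0.11  0.71 -0.41  1.56  0.33  0.94 -0.84]
```

```bash
python3 -m inch '[0.0038,0.001,0.05,0.6,-1, 0.0038,0.001,0.1,0.6,-1, 0.0038,0.001,0.135,0.6,-1, 0.0038,0.001,0.1435,0.6,-1, 0.0038,0.001,0.1435,0.6,-1]'
cat > m.py <<'E'
from h import *
s=get_state();T=Rm(s["ee_rot"]);g=np.array(s["tcp_pos"])+T[:,2]*.155
f=grab_frame("wrist");cv2.imwrite("pics/w3.png",f["img"]);W=cloud(f).reshape(-1,3);W=W[~np.isnan(W[:,0])]
go(.6062,.1630,.105,77.3,s)
q=(W-g)@T*1000
m=(abs(q[:,1])<12)&(abs(q[:,0])<30)&(q[:,2]>22)&(q[:,2]<46)
p=q[m];print("plate",m.sum(),np.round(np.percentile(p,[3,50,97],axis=0),1).tolist())
Z=W[:,2]*1000
k=(abs(q[:,0])<30)&(abs(q[:,1])<22)&(Z>33)&(Z<41);w=q[k]
print("walls y(tool) hist");h=np.histogram(w[:,1],np.arange(-20,21,1));print(dict(zip(h[1].tolist(),h[0].tolist())))
print("walls x pct",np.percentile(w[:,0],[1,5,95,99]),"z",np.median(Z[k]))
l=w[w[:,1]<-2] ;
for sgn in(-1,1):
  e=w[(w[:,1]*sgn>3)]; print(sgn,len(e),np.percentile(e[:,1],[2,50,98]))
  # wall inner edge slope vs x -> yaw error
k=(abs(q[:,0])<60)&(q[:,1]<-25)&(Z>70);r=q[k];print("n tower",k.sum(), cv2.minAreaRect(r[:,:2].astype(np.float32)) if k.sum()>5 else 0)
E
python3 m.py
```

```text
time_s: 6.2
tcp_pos: [0.6064, 0.1648, 0.2606]
ee_rot: [3.141, 0.0, 1.35]
wrist_force: [-0.2, -0.9, -0.7]
finger_gap: 0.082
finger_force: 59.4
t 6.2 grasp [606.5 164.8 105.6] yaw 77.33 tilt [ 0.03 -0.01] | shift [-0.0018  0.0001  0.0006] turn 0.03 gap 0.082 F [-0.2 -0.9 -0.7] 59.4 q [-0.16  0.89 -0.33  1.66  0.43  0.66 -0.94]
plate 230 [[15.7, -3.9, 23.2], [16.4, -0.3, 33.2], [16.8, 3.5, 45.4]]
walls y(tool) hist
{-20: 0, -19: 0, -18: 0, -17: 0, -16: 0, -15: 0, -14: 0, -13: 18, -12: 66, -11: 67, -10: 81, -9: 67, -8: 101, -7: 53, -6: 41, -5: 4, -4: 10, -3: 4, -2: 8, -1: 4, 0: 8, 1: 5, 2: 8, 3: 4, 4: 8, 5: 44, 6: 87, 7: 66, 8: 95, 9: 61, 10: 78, 11: 58, 12: 0, 13: 0, 14: 0, 15: 0, 16: 0, 17: 0, 18: 0, 19: 0}
walls x pct [-15.83407048 -13.95712513  19.18951518  19.86853335] z 35.31272765617022
-1 508 [-12.33319469  -8.58814664  -4.3978042 ]
1 501 [ 4.77644138  8.3105035  11.68320252]
n tower 16332 ((-1.4051036834716797, -60.595245361328125), (57.15153503417969, 71.12776947021484), 1.006691813468933)
```

View pics/w3.png

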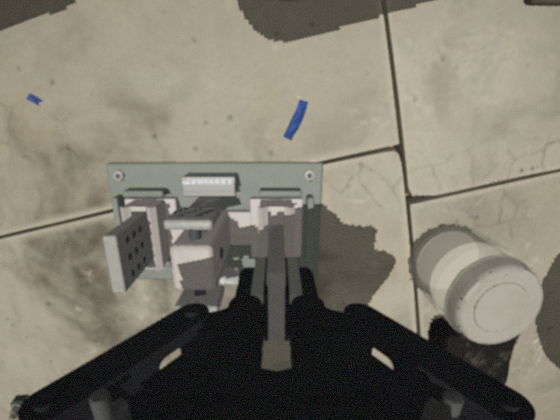

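Plate sits centred over the slot (~(278,215)) within ~0.3 mm in the tight direction. Descending.

```bash
python3 -m inch '[-0.001,0,0.01,0.3,-1, -0.001,0,0.02,0.3,-1, -0.001,0,0.025,0.3,-1, -0.001,0,0.03,0.3,-1, -0.001,0,0.03,0.3,-1]'
python3 -c "
from h import *
go(.606,.1638,.0617,77)"
```

```text
time_s: 6.88
tcp_pos: [0.6056, 0.1647, 0.2297]
ee_rot: [-3.141, 0.0, 1.346]
wrist_force: [-0.9, 0.5, -1.6]
finger_gap: 0.083
finger_force: 59.4
t 6.88 grasp [605.5 164.6  74.7] yaw 77.12 tilt [-0.04 -0.02] | shift [-0.0007  0.0007  0.013 ] turn 0.12 gap 0.083 F [-0.9  0.5 -1.6] 59.4 q [-0.17  0.94 -0.31  1.67  0.45  0.6  -0.96]
```

```bash
python3 -m inch '[0,0,0.005,0,-1, 0,0,0.01,0,-1, 0,0,0.013,0,-1, 0,0,0.014,0,-1, 0,0,0.014,0,-1]'
python3 -c "
from h import *
go(.606,.1638,.0617,77)"
```

```text
time_s: 7.5
tcp_pos: [0.6056, 0.1647, 0.217]
ee_rot: [3.141, 0.001, 1.346]
wrist_force: [-1.7, -0.1, 5.5]
finger_gap: 0.083
finger_force: 60.5
t 7.5 grasp [605.6 164.6  62. ] yaw 77.11 tilt [-0.   -0.03] | shift [-0.0007  0.0006  0.0003] turn 0.11 gap 0.083 F [-1.7 -0.1  5.5] 60.5 q [-0.18  0.96 -0.3   1.67  0.46  0.58 -0.97]
```

```bash
python3 -m inch '[0,0,0.001,0,-0.5, 0,0,0,0,-0.5, 0,0,0,0,-0.5, 0,0,-0.03,0,-0.5, 0,0,-0.08,0,-0.5, 0,0,-0.14,0,-0.5, 0,0,-0.18,0,-0.5, 0,0,-0.18,0,-0.5]'
cat > m2.py <<'E'
from h import *
import sys
f=grab_frame("wrist");cv2.imwrite(sys.argv[1],f["img"]);W=cloud(f)
go(.5616,.1723,.25,-12.7)
S=(.46,.67,.08,.26)
for z in((.003,.010),(.032,.041),(.066,.0765),(.0765,.09)): rect(W,S,z)
W=W.reshape(-1,3);W=W[~np.isnan(W[:,0])]
a=np.radians(-12.7);ex=np.array([np.cos(a),np.sin(a)]);ey=np.array([-ex[1],ex[0]])
c=(W[:,:2]-[.5616,.1723])*1000;X=c@ex;Y=c@ey;Z=W[:,2]*1000
for n,k in(("in",X<-30),("sq",X>30)):
  k=k&(abs(X)<65)&(abs(Y)<30)&(Z>66)&(Z<85);print(n,k.sum(),np.percentile(X[k],[2,50,98]),np.percentile(Y[k],[2,50,98]),np.percentile(Z[k],[50,98]))
E
python3 m2.py pics/w4.png
```

```text
time_s: 8.5
tcp_pos: [0.6066, 0.1653, 0.4]
ee_rot: [3.135, -0.004, 1.346]
wrist_force: [0.6, -0.7, -1.1]
finger_gap: 0.253
finger_force: 0.0
t 8.55 grasp [606.4 164.9 242.6] yaw 77.1 tilt [0.17 0.05] | shift [-0.0028 -0.0453 -0.0075] turn 89.8 gap 0.252 F [-0.5 -0.5 -0.7] 0.0 q [-0.11  0.72 -0.41  1.56  0.34  0.93 -0.86]
(0.003, 0.01) 4195 [564.9 192.5] [137.6 160.3] 77.8 mean [570.7 180.5   6.1] zmed/max [6.1 8.8]
(0.032, 0.041) 998 [560.7 173.5] [ 51.2 115.9] 77.5 mean [568.8 173.4  35.5] zmed/max [35.5 39.5]
(0.066, 0.0765) 1030 [560.3 173.5] [56.7 98.7] 77.0 mean [559.1 174.3  72.8] zmed/max [73.7 76.3]
(0.0765, 0.09) 933 [561.3 172.1] [57.7 25.8] 77.3 mean [561.7 172.9  78.2] zmed/max [78.2 79.9]
in 366 [-50.30954618 -45.39219118 -42.3313056 ] [-17.41436343   0.83575065  17.41754413] [73.73212286 75.41995279]
sq 294 [40.73461491 44.28977919 47.76186033] [-16.7113435    1.66947793  18.66080623] [74.0158916  75.54435889]
```

View pics/w4.png

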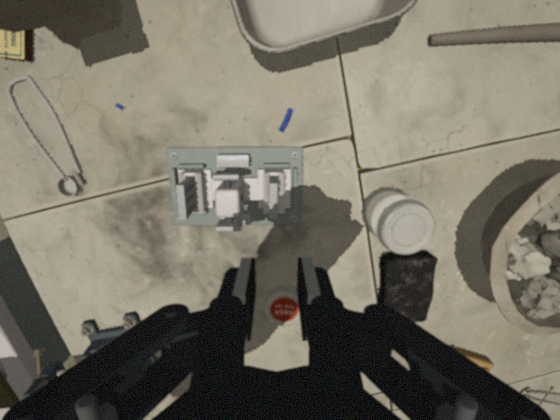

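The square plate is seated, with its top at 74 mm like its neighbour's. Now I turn 90° and open over the tower.

```bash
python3 -m inch '[-0.003,-0.045,0,10,0, -0.003,-0.045,0,20,0.5, -0.003,-0.045,0,30,1, -0.003,-0.045,0,40,1, -0.003,-0.045,0,50,1, -0.003,-0.045,0,60,1, -0.003,-0.045,0,70,1, -0.003,-0.045,0,80,1, -0.003,-0.045,0,89.8,1, -0.003,-0.045,0,89.8,1, -0.003,-0.045,0,89.8,1]'
python3 m2.py pics/w5.png; python3 -c "
from h import *
go(.5615,.1723,.064,-12.7)"
```

```text
time_s: 9.93
tcp_pos: [0.5609, 0.1718, 0.3953]
ee_rot: [3.14, 0.001, -0.218]
wrist_force: [-0.2, 0.4, 0.4]
finger_gap: 1.004
finger_force: 0.0
t 9.97 grasp [560.9 171.6 240.6] yaw -12.56 tilt [-0.06 -0.03] | shift [ 0.0006 -0.0008 -0.0094] turn 0.14 gap 1.002 F [ 0.6  0.7 -0. ] 0.0 q [-0.4   0.65  0.04  1.7  -0.04  0.8  -2.13]
(0.003, 0.01) 4622 [570.8 191.6] [138.9 169. ] 77.5 mean [576.3 170.1   6.1] zmed/max [6.1 8.4]
(0.032, 0.041) 929 [561.5 171.5] [ 48.4 115.3] 77.7 mean [572.  168.9  35.6] zmed/max [35.5 39.7]
(0.066, 0.0765) 1022 [560.9 172. ] [58.2 98.9] 77.2 mean [564.5 171.5  72.6] zmed/max [73.7 76.2]
(0.0765, 0.09) 941 [561.  171.7] [56.7 25.9] 77.2 mean [561.3 171.9  78.3] zmed/max [78.3 80. ]
in 334 [-49.74592566 -44.8898772  -42.36998695] [-17.57278593  -0.43115512  16.68251932] [73.8475131  75.38098347]
sq 376 [40.90831862 45.37582298 48.71895606] [-15.87948448   0.74601501  17.39149986] [73.85312674 75.43401364]
t 9.97 grasp [560.9 171.6 240.6] yaw -12.56 tilt [-0.06 -0.03] | shift [ 0.0006 -0.001   0.1766] turn 0.14 gap 1.002 F [ 0.6  0.7 -0. ] 0.0 q [-0.4   0.65  0.04  1.7  -0.04  0.8  -2.13]
```

View pics/w5.png

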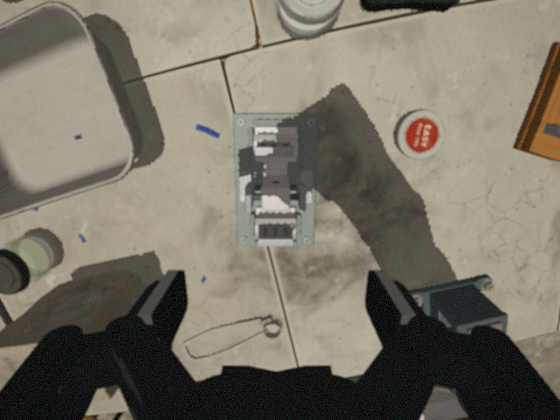

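The tower is centred under the open fingers (~(275,190)). Descend, then pinch.

```bash
python3 -m inch '[0.0003,-0.0003,0.05,0,1, 0.0003,-0.0003,0.1,0,1, 0.0003,-0.0003,0.14,0,1, 0.0003,-0.0003,0.165,0,1, 0.0003,-0.0003,0.178,0,1, 0.0003,-0.0003,0.178,0,1, 0.0003,-0.0003,0.178,0,1]'
python3 -c "
from h import *
go(.5612,.1719,.063,-12.7)"
```

```text
time_s: 10.85
tcp_pos: [0.5621, 0.1721, 0.2192]
ee_rot: [-3.141, -0.002, -0.221]
wrist_force: [0.2, 0.2, 0.6]
finger_gap: 1.0
finger_force: 0.0
t 10.85 grasp [562.4 172.2  64.2] yaw -12.67 tilt [0.11 0.04] | shift [-0.0011  0.0006  0.0012] turn 0.03 gap 1.0 F [0.2 0.2 0.6] 0.0 q [-0.39  0.91  0.02  1.81 -0.04  0.42 -2.13]
```

```bash
python3 -m inch '[-0.0008,0,0.001,0,0.4, -0.0008,0,0.001,0,0.2, -0.0008,0,0.001,0,0, -0.0008,0,0.001,0,-1, -0.0008,0,0.001,0,-1, -0.0008,0,0.001,0,-1, -0.0008,0,0.001,0,-1]' 70
python3 -c "
from h import *
go(.5612,.1719,.063,-12.7)"
```

```text
time_s: 11.72
tcp_pos: [0.561, 0.172, 0.2198]
ee_rot: [-3.141, -0.002, -0.222]
wrist_force: [-3.4, -2.0, 18.9]
finger_gap: 0.435
finger_force: 70.2
t 11.72 grasp [561.3 172.1  64.8] yaw -12.71 tilt [0.11 0.02] | shift [-0.0001  0.0002  0.0018] turn -0.01 gap 0.435 F [-3.4 -2.  18.9] 70.2 q [-0.39  0.91  0.02  1.81 -0.04  0.42 -2.13]
```

```bash
python3 -m inch '[0,0,-0.003,0,-1, 0,0,-0.008,0,-1, 0,0,-0.014,0,-1, 0,0,-0.02,0,-1, 0,0,-0.02,0,-1]'
python3 -c "
from h import *
go(.5612,.1719,.0848,-12.7)"
```

```text
time_s: 12.35
tcp_pos: [0.561, 0.1723, 0.2376]
ee_rot: [-3.141, -0.001, -0.221]
wrist_force: [0.6, -0.3, -4.6]
finger_gap: 0.434
finger_force: 70.9
t 12.35 grasp [561.1 172.3  82.6] yaw -12.68 tilt [0.06 0.01] | shift [ 0.0001  0.0004 -0.0022] turn 0.02 gap 0.434 F [ 0.6 -0.3 -4.6] 70.9 q [-0.39  0.88  0.02  1.81 -0.04  0.45 -2.13]
```

The force is about the weight of the cassette and both plates, so the catches are free. Lifting to ~12 cm.

```bash
python3 -m inch '[0,0,-0.01,0,-1, 0,0,-0.025,0,-1, 0,0,-0.04,0,-1, 0,0,-0.055,0,-1, 0,0,-0.07,0,-1, 0,0,-0.085,0,-1, 0,0,-0.095,0,-1, 0,0,-0.097,0,-1, 0,0,-0.097,0,-1, 0,0,-0.097,0,-1, 0,0,-0.097,0,-1, 0,0,-0.097,0,-1]'
python3 - <<'E'
from h import *
go(.5612,.1719,.18,-12.7)
f=grab_frame("scene");a=f["img"][150:310,130:390];
g=grab_frame("wrist");cv2.imwrite("pics/fin.png",np.vstack([cv2.resize(a,(520,320),interpolation=2),cv2.resize(g["img"][60:270],(520,260))]))
for n,x in(("scene",f),("wrist",g)):
  W=cloud(x).reshape(-1,3);W=W[~np.isnan(W[:,0])];k=(abs(W[:,0]-.56)<.08)&(abs(W[:,1]-.172)<.04)&(W[:,2]>.09)&(W[:,2]<.16);print(n,k.sum(),np.percentile(W[k,2],[1,5,20]))
  if n=="wrist":
    a=np.radians(-12.7);X=(W[:,:2]-[.5612,.1719])@[np.cos(a),np.sin(a)];Y=(W[:,:2]-[.5612,.1719])@[-np.sin(a),np.cos(a)]
    for s in(-1,1):
      k=(X*s>.036)&(X*s<.056)&(abs(Y)<.022)&(W[:,2]>.16)&(W[:,2]<.21);print(s,k.sum(),np.percentile(W[k,2],[50,95]) if k.any() else 0)
E
```

```text
time_s: 13.85
tcp_pos: [0.5607, 0.1722, 0.3339]
ee_rot: [3.141, 0.0, -0.221]
wrist_force: [0.4, 0.0, -4.8]
finger_gap: 0.434
finger_force: 71.1
t 13.85 grasp [560.6 172.1 178.9] yaw -12.68 tilt [-0.03 -0.02] | shift [ 0.0006  0.0001 -0.0011] turn 0.02 gap 0.434 F [ 0.4  0.  -4.8] 71.1 q [-0.4   0.73  0.04  1.76 -0.04  0.65 -2.13]
scene 386 [0.12232892 0.12445869 0.12877622]
wrist 6822 [0.12425419 0.12708925 0.12815551]
-1 1867 [0.1709421  0.18013597]
1 2957 [0.18731845 0.18872433]
```

View pics/fin.png

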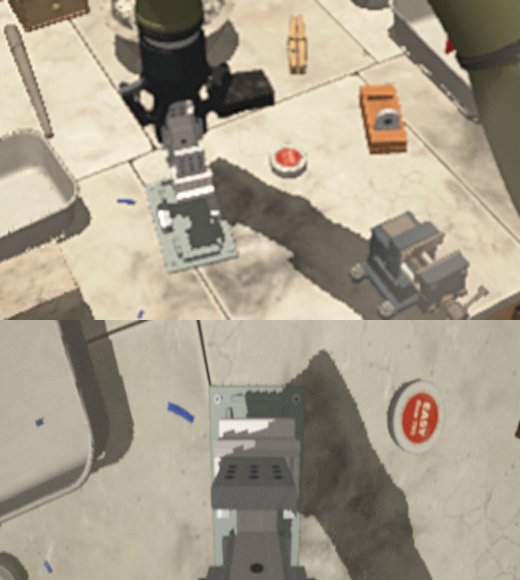

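The cassette is up, the dock is empty, the plate is in the cassette and the round plate is still in its stand. I still need to check that the cassette is level.

```bash
python3 - <<'E'
from h import *
for n in("scene","wrist","top"):
  W=cloud(grab_frame(n)).reshape(-1,3);W=W[~np.isnan(W[:,0])]
  a=np.radians(-12.7);d=(W[:,:2]-[.5607,.1721])*1000;X=d@[np.cos(a),np.sin(a)];Y=d@[-np.sin(a),np.cos(a)];Z=W[:,2]*1000
  print(n)
  for lo in range(-72,72,6):
    k=(X>lo)&(X<=lo+6)&(abs(Y)<24)&(Z>100)&(Z<200)
    if k.sum()>8: print(lo,k.sum(),np.round(np.percentile(Z[k],[3,50,97]),1),np.round(np.percentile(Y[k],[3,97])))
go(0,0,0,0)
E
```

```text
scene
-72 23 [122.8 126.6 132.1] [-22.  15.]
-66 72 [122.3 129.3 152.3] [-20.  23.]
-60 128 [128.4 141.1 156.1] [-22.  22.]
-54 191 [147.5 169.9 190.2] [-18.  18.]
-48 29 [142.8 187.7 190.7] [-23.  21.]
-42 15 [142.7 149.3 153.5] [-21.  24.]
-18 129 [159.6 177.9 194.1] [-20.  21.]
-12 122 [129.7 178.8 196.3] [-23.  23.]
-6 35 [131.8 192.9 197.3] [-18.  20.]
0 30 [128.  191.8 198.4] [-20.  21.]
6 14 [132.4 192.1 197.6] [-20.  21.]
36 61 [162.1 174.2 187. ] [-17.   9.]
42 11 [159.  167.4 182.2] [-14.  10.]
wrist
-60 41 [149.3 150.8 151.6] [-23.  22.]
-54 149 [138.  148.1 150.4] [-23.  22.]
-48 1509 [151.8 167.1 179.9] [-18.  17.]
-42 941 [156.  169.  181.2] [-16.  16.]
-12 925 [188.1 192.2 199.5] [-19.  19.]
-6 1240 [130.2 192.3 199.5] [-20.  19.]
0 1388 [129.1 192.2 199.6] [-20.  20.]
6 5405 [129.4 180.  199. ] [-22.  22.]
12 1320 [127.4 173.  192. ] [-20.  19.]
18 275 [127.  128.1 129.2] [-12.  12.]
36 203 [147.8 187.4 188.6] [-23.  16.]
42 1549 [135.5 188.  189.2] [-21.  19.]
48 2581 [137.3 164.4 188.2] [-20.  19.]
54 1483 [127.2 148.2 151.4] [-21.  21.]
60 809 [123.7 127.8 129.1] [-22.  21.]
top
-60 11 [126.3 131.6 153.1] [-22. -11.]
-54 12 [129.6 146.6 187.4] [-22. -10.]
-48 13 [125.1 150.4 191.9] [-23. -14.]
-42 14 [129.1 149.9 154.8] [-22.  -8.]
-36 14 [126.  130.3 151.2] [-21.  -0.]
-30 14 [124.9 127.5 131.2] [-20.   3.]
-24 11 [124.3 129.1 131. ] [-12.   3.]
30 17 [123.8 131.3 153.4] [-22.  -7.]
36 21 [134.4 150.1 187.1] [-22.  -3.]
42 26 [127.4 185.6 190.2] [-22.   3.]
48 18 [131.  148.8 187.1] [-22.  11.]
54 19 [123.5 148.2 152.1] [-22.  21.]
60 23 [122.  127.4 131.1] [-22.  22.]
t 14.1 grasp [560.8 172.2 179.1] yaw -12.68 tilt [-0. -0.] | shift [-0.5093  0.2911  0.1792] turn -12.68 gap 0.434 F [ 0.6  0.  -5.1] 71.1 q [-0.4   0.73  0.04  1.76 -0.04  0.65 -2.13]
```

```bash
python3 -c "
from plant import *
print(hand_in())"
```

```text
the job is handed in; nothing more can be done
None
```

The square-topped plate is fully down in the cassette's formerly empty slot, and the arm is holding the cassette pinched, level and still, with its underside about 12 cm above the bench. I handed it in at about 14 s; the hand-in gave no verdict.

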